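# Sort camera bits into the drawer trays

### The job

Sort the small camera bits into the drawer trays: the two metal rings into the grey-lined tray, the two glass pieces (the loupe and the green filter) into the blue-lined tray, and the red silicone hot-shoe cover into the free bay of the yellow-lined tray. Put one piece in each bay, set down flat on the liner the same way up as it is now, without dropping any of them, and leave the upright wide-angle lens where it stands.

Things in the scene. Friction and masses are not known exactly. Their poses are not given: they have to be found in the camera images.
- adapter_ring: Polished steel lens adapter ring, plain round and flat: 52 mm outer, 38 mm inner diameter, 12 mm high. Starts flat on the work surface (height 0), origin in the centre of its underside, z up.
- brass_ring: Brass-coloured step ring, plain round and flat: 44 mm outer, 30 mm inner diameter, 10 mm high. Starts flat on the work surface (height 0), origin in the centre of its underside, z up.
- loupe: Small glass loupe standing upright: black round barrel 30 mm diameter up to 22 mm, then a steel rim 34 mm diameter from 22 to 30 mm, with a glass dome on top, 34 mm high in all. Starts flat on the work surface (height 0), origin in the centre of its underside, z up.
- filter: Round glass lens filter: black rim 48 mm diameter, 9 mm high (10 mm at the glass), green glass across its upper side. Starts flat on the work surface (height 0), origin in the centre of its underside, z up.
- shoe_cover: Red silicone hot-shoe cover, a small firm block 26 mm along its x, 20 mm along its y, 10 mm high (the top 2 mm is stepped in by 3 to 4 mm). Starts flat on the work surface (height 0), origin in the centre of its underside, z up.
- lens: Wide-angle lens standing upright on its mount, loose: black, 68 mm widest diameter, 82 mm high with its domed front glass. A bystander: leave it alone. Starts flat on the work surface (height 0), origin in the centre of its underside, z up.
- tray_grey: Fixed white tray, grey liner. Outside 124 mm (x) by 156 mm (y), rim 14 mm high, walls 4 mm. A 4 mm divider along x at y = 0, rim high, makes two bays, each 116 (x) by 70 mm (y) inside, centred at x = 0, y = +38 and -38 mm. Origin: centre of the underside, z up; bay floor 5 mm above it. Both bays empty at the start.
- tray_blue: Fixed white tray, blue liner. Outside 124 mm (x) by 156 mm (y), rim 14 mm high, walls 4 mm. A 4 mm divider along x at y = 0, rim high, makes two bays, each 116 (x) by 70 mm (y) inside, centred at x = 0, y = +38 and -38 mm. Origin: centre of the underside, z up; bay floor 5 mm above it. Both bays empty at the start.
- tray_yellow: Fixed white tray, yellow liner. Outside 124 mm (x) by 156 mm (y), rim 14 mm high, walls 4 mm. A 4 mm divider along x at y = 0, rim high, makes two bays, each 116 (x) by 70 mm (y) inside, centred at x = 0, y = +38 and -38 mm. Origin: centre of the underside, z up; bay floor 5 mm above it. A fixed black rubber cap, 54 mm diameter, its top 17 mm above the origin, fills the +y bay; the -y bay is free.
Things that resemble listed ones, but are neither listed nor needed, are in the scene too. Several things have the shape of the shoe_cover; the one meant has the colours described above.

How it is judged:
By the outcome, as a careful person would: the job done as asked, in the order asked, and still so for the second after the job is handed in, with the robot touching nothing.
It also fails if it takes over 120 s, if anything falls off the work surface, if the arm or the gripper's body presses on something with over 40 N, if the wrist force passes 120 N, or if a joint passes its speed limit or range.

### The arm

A 6-joint arm with a two-finger parallel gripper is mounted at the origin on the work surface. World frame = base frame: x ahead of the robot, y to its left, z up, the work surface at z = 0. Lengths are in m, angles in rad, forces in N, time in s.
With the tool pointing down it reaches from about 0.35 to 0.925 m from the base axis. Payload 6.4 kg.
Tool frame: the origin (TCP) lies between the finger pads; the fingertips stand 8 mm ahead of it and the grasp point (between the pads) lies 11 mm behind it; z points along the fingers, y is the line along which they close (so a half turn about z gives the same grasp; the last joint's range is limited). The gripper opens to 94 mm and grips with 3 to 60 N. Pads are 16 mm wide; open, the fingers measure 119 mm over their backs; the gripper's body (75 mm by 177 mm) begins 78 mm behind the grasp point.
Start: joints at [-1.424, 0.245, 1.558, -0, 1.339, -0.174], TCP at [0.205, -0.617, 0.213] pointing down, gripper open.
Joint ranges: [-3.13, 3.13], [-1.02, 2.26], [0.13, 2.54], [-0.95, 4.09], [0.21, 2.88], [-2.74, 2.74]. Speed limits (rad/s): [2.57, 2.57, 3.14, 3.14, 3.14, 3.14].

### API

Orientations are given as a rotation vector (axis times angle).
In Python, from rig import manip gives the robot as it stands.
- The arm moves only by the tool jog_arm, never from a script. Its argument "deltas" is text: rows parted by semicolons, each of 7 numbers parted by spaces: the shift along the tool's x, y, z in mm, then the turn, a rotation vector about the tool's x, y, z in degrees, then the gripper's target within -1 to 1 (fully open at 1, half-way at 0, shut at -1). In form: dx dy dz wx wy wz hand; .... A call has 1 to 20 rows; each row shifts and turns the commanded pose from where the row before left it, along the tool's axes as they then stand; what a row does not reach is not made up. A row lasts 1/8 s, in which the tool goes at most 62.5 mm and 10.7 degrees, less where a joint would pass 70% of its speed; a pose out of reach is approached as far as the arm can. A call is refused whole if a number of a shift passes 62.5 or a number of a turn 10.7, either way. A call with a gripper value outside its range is refused whole. The fingers move at their own pace and stop on an object; "newtons" is the grip in N (left out, the last holds). Time passes only in rows, so rows that do not move let the fingers close. It gives the time, the measured TCP pose, the force, the opening and the grip force at its end, in the units of the state.
- manip.get_state(): the state, without advancing time (a new reading comes with each control period).
- manip.read_camera(name): name is "scene" or "top" or "wrist"; returns a dict with "image" (420x560x3 uint8, red, green, blue), "range_z" (420x560 float32, m along the optical axis (not along the pixel's ray), 0 where there is no reading), "mtx" (3x3 intrinsics, pixels), "k1" (the pictures are not rectified: a ray, as slopes to the right and down, at radius r is drawn at 1 + k1 r^2 times it, then the intrinsics apply), "rvec" (rotation vector, rad) and "tvec" (3), from world to camera coordinates, as OpenCV has them; the wrist camera has in their place "tool_from_camera" (4x4, takes a point from camera to tool coordinates, whose origin is the TCP and whose axes are the flange's). Camera axes: x right, y down, z forward; pixel columns grow to the right and rows downward; lengths in m; the calibration is good to about 2 mm. A picture is of the moment at which its call begins: read the wrist's pose just before it.
- manip.finish_job(): hands the job in; it is judged then, once.
Trained networks look in a picture, given as the dict that the camera call returned (one of the last four; its "shot" number tells which), for a name from the list of things; names that differ only in an ending like _2 or _b are one class to them, and where a whole thing is asked for, a point or a joint stands for the part that bears it (a point fixed in the world has none). Each returns a list of dicts, best first, with "score" (0 to 1); they miss things now and then, are a little off and sometimes report something else, mostly with a low value. They report only what shows in the picture. A call takes as long as a camera call. They do not tell look-alikes from the thing itself.
- manip.boxes_of(name, picture): "position" ([x, y, z] in m, in world coordinates, good to about 4 mm: the middle of the surface that is visible of it).
The state is a dict: "time": time; "qpos": joint angles; "joint_vel": joint speeds; "tau": joint torques, N m; "tcp_pos": TCP position; "ee_rot": TCP orientation; "force": force on the tool from outside, world axes, zero at the start; "torque": the same for the moment, N m; "width": opening from 0.0 (shut) to 1.0 (fully open); "finger_force": force on a finger pad.
Only numpy, scipy, OpenCV 4.12 (cv2) and the standard library are available. Lean on these libraries where they do the work, as an engineer would, in place of code of your own. Each camera call takes 0.05 s, during which the arm holds its last target. There are 200 camera calls.

## Working session

There is one attempt and no reset: what is moved stays moved. The work goes in short steps, Python scripts to look and compute and a tool call to move; the robot and the scene stay as the last step left them, time stands still between calls to the robot, and variables do not carry over. Pictures are saved under pics/ and viewed, at most 14 in all, crops included, and the job is handed in when it is done.

Besides the shell and the picture viewer there is one more tool, called after ">>>" as name(argument=value, ...), one argument or row to a line, values as JSON. jog_arm: Moves the arm, as the interface text tells. Its arguments: {"type":"object","properties":{"deltas":{"type":"string"},"newtons":{"type":"number"}},"required":["deltas"]}

```bash
mkdir -p pics; ls; cat > h.py <<'E'
from rig import manip
import numpy as np, cv2
from scipy.spatial.transform import Rotation as R
def save(p,name): cv2.imwrite('pics/'+name,cv2.cvtColor(p['image'],cv2.COLOR_RGB2BGR))
def pose(p,st=None):
    if 'rvec' in p:
        r=cv2.Rodrigues(np.array(p['rvec'],float))[0]; return r.T,-r.T@np.array(p['tvec'],float).ravel()
    T=np.array(p['tool_from_camera']); Rt=R.from_rotvec(st['ee_rot']).as_matrix()
    return Rt@T[:3,:3], Rt@T[:3,3]+np.array(st['tcp_pos'])
def rays(p,uv,st=None):
    k=float(p['k1']); K=np.array(p['mtx'],float)
    return cv2.undistortPoints(np.array(uv,float).reshape(-1,1,2),K,np.array([k,0,0,0,0.]),None).reshape(-1,2)
def cloud(p,st=None):
    h,w=p['range_z'].shape; u,v=np.meshgrid(np.arange(w),np.arange(h))
    n=rays(p,np.stack([u,v],-1)); z=p['range_z'].reshape(-1)
    c=np.c_[n*z[:,None],z]; Rc,t=pose(p,st)
    W=c@Rc.T+t; W[z==0]=np.nan
    return W.reshape(h,w,3)
def pix(p,W,st=None):
    Rc,t=pose(p,st); c=(np.atleast_2d(W)-t)@Rc; n=c[:,:2]/c[:,2:]; r2=(n**2).sum(1,keepdims=True); n=n*(1+float(p['k1'])*r2)
    K=np.array(p['mtx'],float); return n@K[:2,:2].T+K[:2,2]
E
python3 - <<'E'
from h import *
for c in ['top','scene']:
    p=manip.read_camera(c); save(p,c+'0.png'); print(c,pose(p)[1].round(3))
    for n in ['adapter_ring','brass_ring','loupe','filter','shoe_cover','lens','tray_grey','tray_blue','tray_yellow']:
        for d in manip.boxes_of(n,p)[:5]: print(n,round(d['score'],2),np.round(d['position'],3),pix(p,d['position']).round()[0])
print(manip.get_state())
E
```

```text
pics
top [0.441 0.003 0.878]
adapter_ring 0.72 [ 0.422 -0.181  0.012] [358. 246.]
brass_ring 0.55 [0.406 0.168 0.009] [184. 253.]
loupe 0.6 [0.404 0.3   0.028] [114. 254.]
filter 0.97 [ 0.34  -0.288  0.008] [411. 287.]
filter 0.51 [0.435 0.054 0.008] [242. 239.]
shoe_cover 0.68 [0.435 0.051 0.007] [243. 239.]
shoe_cover 0.49 [0.363 0.036 0.007] [250. 274.]
shoe_cover 0.49 [0.324 0.088 0.011] [223. 294.]
lens 0.83 [ 0.426 -0.068  0.077] [305. 244.]
tray_grey 0.82 [0.594 0.236 0.003] [154. 160.]
tray_blue 0.8 [ 0.584 -0.24   0.005] [386. 167.]
tray_yellow 0.71 [ 0.599 -0.006  0.005] [272. 159.]
scene [1.154 0.109 0.943]
adapter_ring 0.59 [ 0.428 -0.18   0.015] [207. 191.]
brass_ring 0.55 [0.406 0.171 0.009] [356. 199.]
loupe 0.51 [0.413 0.303 0.032] [414. 200.]
filter 0.67 [ 0.345 -0.287  0.01 ] [172. 163.]
shoe_cover 0.66 [0.333 0.091 0.006] [324. 173.]
shoe_cover 0.6 [0.436 0.052 0.01 ] [304. 204.]
shoe_cover 0.56 [0.367 0.036 0.009] [300. 181.]
lens 0.71 [ 0.448 -0.064  0.076] [252. 185.]
tray_grey 0.91 [0.592 0.24  0.006] [385. 271.]
tray_grey 0.32 [0.409 0.302 0.03 ] [414. 199.]
tray_blue 0.72 [ 0.584 -0.239  0.008] [166. 246.]
tray_yellow 0.86 [ 0.605 -0.006  0.005] [269. 265.]
{'time': 1.0, 'qpos': array([-1.42410786e+00,  2.45072721e-01,  1.55779034e+00, -1.45652042e-05,
        1.33869089e+00, -1.74114843e-01]), 'joint_vel': array([-1.73795186e-03,  5.34323968e-05, -3.10655453e-04, -1.55172602e-03,
       -3.68020368e-04, -4.91820191e-04]), 'tau': array([-2.50669786e-03, -4.15845180e+01, -3.14881003e+01,  6.83200895e-02,
        2.88694329e-02, -6.69673724e-06]), 'tcp_pos': array([ 0.20495933, -0.61685954,  0.21347792]), 'ee_rot': array([ 3.10122584e+00,  5.01757638e-01, -2.30969252e-05]), 'force': array([-0.47484911,  1.00371756, -1.09799184]), 'torque': array([-0.05371243, -0.00393728,  0.02428437]), 'finger_force': 0.0, 'width': 0.9984287343019922}
```

```bash
python3 - <<'E'
from h import *
im=cv2.imread('pics/top0.png'); cv2.imwrite('pics/top0b.png',cv2.resize(im[110:320,60:480],(800,400),interpolation=cv2.INTER_CUBIC))
cv2.imwrite('pics/crop0.png',cv2.resize(im[220:310,170:350],(800,400),interpolation=cv2.INTER_CUBIC))
E
```

```text
(no output)
```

View pics/top0b.png

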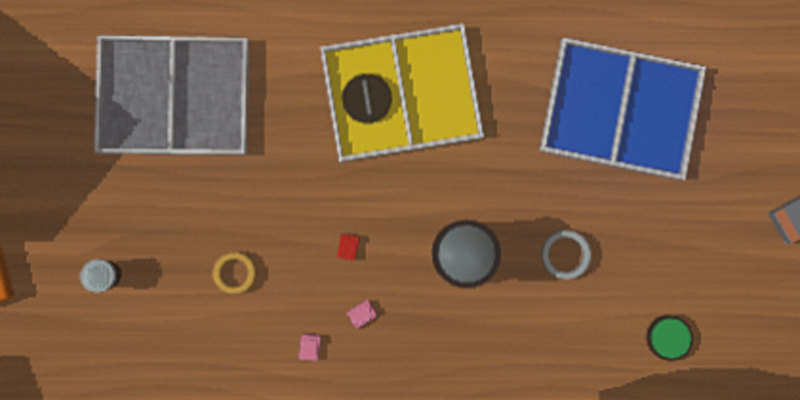

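View pics/crop0.png

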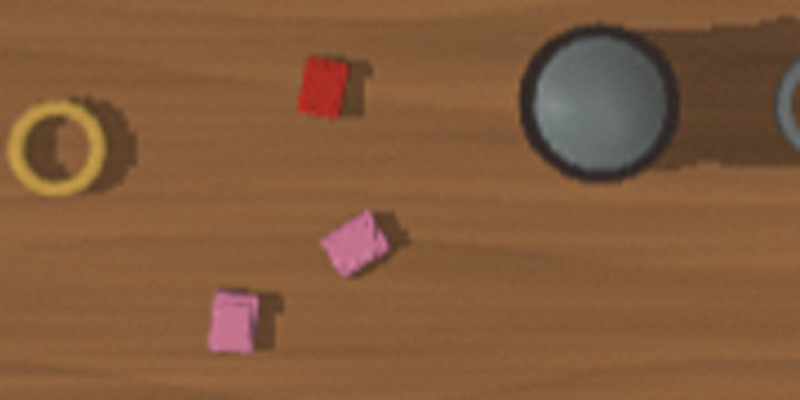

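The top view shows the rings, loupe, filter and lens once each. Adapter ring is at (358,246), brass ring (184,253), loupe (114,254), filter (411,287) and lens (305,244), in full-image pixels. Three things could be taken for the shoe cover: red (243,239), pink (250,274) and pink (223,294). The close crop confirms only the one at (243,239) is red, so I choose that one. The yellow tray's free bay is the right one, towards −y.

```bash
cat >> h.py <<'E'
def go(x,y,z,yaw,st=None):
    "tool deltas to TCP x,y,z, closing line at yaw deg (tool y along yaw); translation first, then turn"
    st=st or manip.get_state(); M=R.from_rotvec(st['ee_rot']).as_matrix()
    d=M.T@(np.array([x,y,z])-st['tcp_pos'])*1000
    a=np.radians(yaw); T=np.array([[-np.sin(a),np.cos(a),0],[np.cos(a),np.sin(a),0],[0,0,-1]])
    print('shift mm',d.round(1),'turn deg',np.degrees(R.from_matrix(M.T@T).as_rotvec()).round(1),'z',st['tcp_pos'].round(4))
E
python3 - <<'E'
from h import *
p=manip.read_camera('top'); W=cloud(p); hsv=cv2.cvtColor(p['image'],cv2.COLOR_RGB2HSV).astype(int); H,S,V=[hsv[...,i] for i in range(3)]
def near(c,r): return np.hypot(W[...,0]-c[0],W[...,1]-c[1])<r
def plane(uv,z):
    n=rays(p,uv); Rc,t=pose(p); d=np.c_[n,np.ones(len(n))]@Rc.T; return t+d*((z-t[2])/d[:,2])[:,None]
print('table z',np.nanmedian(W[290:300,300:340,2]))
for n,c,r,zz in [('adapter',(.425,-.181),.045,.012),('brass',(.406,.17),.04,.01),('loupe',(.408,.301),.035,.03),('filter',(.342,-.288),.04,.01),('cover',(.435,.052),.025,.01)]:
    if n=='cover': m=near(c,r)&(S>180)&((H<8)|(H>172))
    else: m=near(c,r)&(W[...,2]>zz*.55)
    v,u=np.nonzero(m); q=plane(np.c_[u,v],zz); (cx,cy),s,a=cv2.minAreaRect((q[:,:2]*1000).astype(np.float32)); print(n,len(u),round(cx,1),round(cy,1),np.round(s,1),round(a,1),'median z',np.median(W[m][:,2]).round(4))
for n,c,h in [('grey',(.593,.238),None),('yellow',(.602,-.006),(22,32)),('blue',(.584,-.24),(105,125))]:
    m=near(c,.11)&(W[...,2]>.009)&(W[...,2]<.03)&(S<70)&(V>110)
    if n!='grey': m2=near(c,.11)&(S>120)&(H>h[0])&(H<h[1])
    else: m2=near(c,.11)&(S<60)
    for mm,z in((m,.014),(m2,.005)):
        v,u=np.nonzero(mm); q=plane(np.c_[u,v],z); (cx,cy),s,a=cv2.minAreaRect((q[:,:2]*1000).astype(np.float32)); print(n,len(u),round(cx,1),round(cy,1),np.round(s,1),round(a,1))
go(.424,-.181,.20,0)
E
```

```text
table z 0.0014150051782780282
adapter 254 428.4 -178.6 [52.3 54. ] 63.1 median z 0.0129
brass 215 404.6 170.3 [61.7 43.7] 1.6 median z 0.0114
loupe 253 402.3 303.7 [32.9 32.3] 2.0 median z 0.0328
filter 446 340.2 -289.1 [46.2 45.8] 89.2 median z 0.0107
cover 121 433.5 52.3 [19.4 25.2] 79.2 median z 0.0105
grey 797 593.3 240.3 [155.6 124. ] 89.9
grey 4912 594.4 242.1 [126.7 161. ] 0.4
yellow 682 599.2 -3.3 [125.1 155.6] 10.2
yellow 3301 600.4 -3.1 [114.8 147.2] 10.2
blue 799 584.7 -240.5 [157.9 124.4] 78.8
blue 3583 585.6 -242.6 [144.3 113.8] 78.8
shift mm [ 345.3 -344.5   13.5] turn deg [ -0.    0.  -71.6] z [ 0.205  -0.6169  0.2135]
```

>>> jog_arm(
  deltas="34.5 -34.5 0 0 0 0 1;34.5 -34.5 0 0 0 0 1;34.5 -34.5 0 0 0 0 1;34.5 -34.5 0 0 0 0 1;34.5 -34.5 0 0 0 0 1;34.5 -34.5 0 0 0 0 1;34.5 -34.5 0 0 0 0 1;34.5 -34.5 0 0 0 0 1;34.5 -34.5 0 0 0 0 1;34.5 -34.5 0 0 0 0 1;0 0 0 0 0 -10.2 1;0 0 0 0 0 -10.2 1;0 0 0 0 0 -10.2 1;0 0 0 0 0 -10.2 1;0 0 0 0 0 -10.2 1;0 0 0 0 0 -10.2 1;0 0 0 0 0 -10.4 1;0 0 0 0 0 0 1",
  newtons=20,
)

```text
time: 3.3
tcp_pos: [0.4236, -0.1807, 0.2135]
ee_rot: [2.224, 2.219, 0.0]
force: [0.0, 0.5, 0.2]
width: 0.997
finger_force: 0.0
```

```bash
cat >> h.py <<'E'
def look(c,zlo,zhi,r,name=None,hue=None):
    st=manip.get_state(); p=manip.read_camera('wrist'); W=cloud(p,st)
    m=(np.hypot(W[...,0]-c[0],W[...,1]-c[1])<r)&(W[...,2]>zlo)&(W[...,2]<zhi)
    if hue:
        h=cv2.cvtColor(p['image'],cv2.COLOR_RGB2HSV); m&=(h[...,1]>150)&((h[...,0]<8)|(h[...,0]>172))
    q=W[m]; (cx,cy),s,a=cv2.minAreaRect((q[:,:2]*1000).astype(np.float32)) if len(q)>5 else ((0,0),0,0)
    print('look',len(q),round(cx,1),round(cy,1),np.round(s,1),round(a,1),'z',np.median(q[:,2]).round(4) if len(q) else None)
    if name: save(p,name)
    return p,st,W
E
python3 - <<'E'
from h import *
p,st,W=look((.426,-.18),.007,.02,.045,'w1.png'); go(.425,-.18,.1,0)
for d in manip.boxes_of('adapter_ring',p): print(d['score'],np.round(d['position'],4))
E
```

```text
look 574 427.8 -179.5 [50.6 50.9] 66.5 z 0.0112
shift mm [  0.7   1.4 113.6] turn deg [ 0.   0.  -0.2] z [ 0.4236 -0.1807  0.2136]
0.65 [ 0.4285 -0.1822  0.0102]
```

View pics/w1.png

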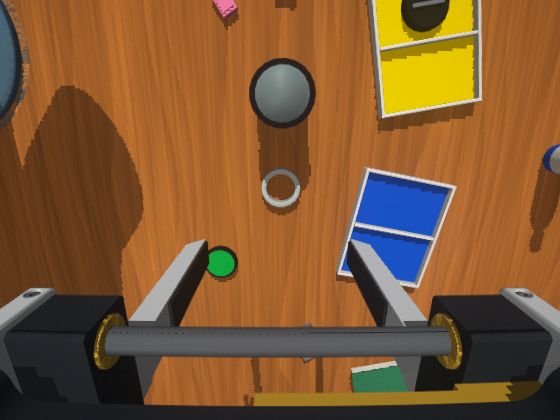

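The wrist view shows the adapter ring at (281,188), measured at (0.428, −0.180), with nothing in the fingers' way.

>>> jog_arm(
  deltas="1 4 40 0 0 0 0.8;0 0 40 0 0 0 0.6;0 0 40 0 0 0 0.6;0 0 40 0 0 0 0.6;0 0 20 0 0 0 0.6;0 0 13 0 0 0 0.6;0 0 10 0 0 0 0.6;0 0 0 0 0 0 0.6;0 0 0 0 0 0 -1;0 0 0 0 0 0 -1;0 0 0 0 0 0 -1;0 0 0 0 0 0 -1;0 0 0 0 0 0 -1;0 0 0 0 0 0 -1",
  newtons=20,
)

```text
time: 5.15
tcp_pos: [0.4279, -0.1799, 0.0109]
ee_rot: [2.221, 2.221, 0.0]
force: [-2.4, 0.1, 5.6]
width: 0.537
finger_force: 20.0
```

>>> jog_arm(
  deltas="0 0 -10 0 0 0 -1;0 0 -30 0 0 0 -1;0 0 -50 0 0 0 -1;0 0 -50 0 0 0 -1;42.4 18.3 0 0 0 0 -1;42.4 18.3 0 0 0 0 -1;42.4 18.3 0 0 0 0 -1;42.4 18.3 0 0 0 0 -1;42.4 18.3 0 0 0 0 -1;42.4 18.3 0 0 0 0 -1;42.4 18.3 0 0 0 0 -1;42.4 18.3 0 0 0 0 -1;42.4 18.3 0 0 0 0 -1;0 0 0 0 0 0 -1;0 0 40 0 0 0 -1;0 0 40 0 0 0 -1;0 0 25 0 0 0 -1;0 0 0 0 0 0 -1",
)

```text
time: 7.4
tcp_pos: [0.59, 0.2007, 0.0431]
ee_rot: [-2.221, -2.218, 0.007]
force: [0.5, 0.1, -0.5]
width: 0.535
finger_force: 20.0
```

```bash
python3 - <<'E'
from h import *
go(.593,.202,.016,0)
p,st,W=look((.593,.202),.02,.05,.04,'w2.png')
for d in manip.boxes_of('tray_grey',p): print(d['score'],np.round(d['position'],4))
E
```

```text
shift mm [ 1.4  3.1 27.1] turn deg [-0.3  0.1 -0.1] z [0.59   0.2007 0.0431]
look 3159 594.5 204.4 [62.2 52.9] 31.9 z 0.0433
0.9 [0.5953 0.263  0.0034]
```

View pics/w2.png

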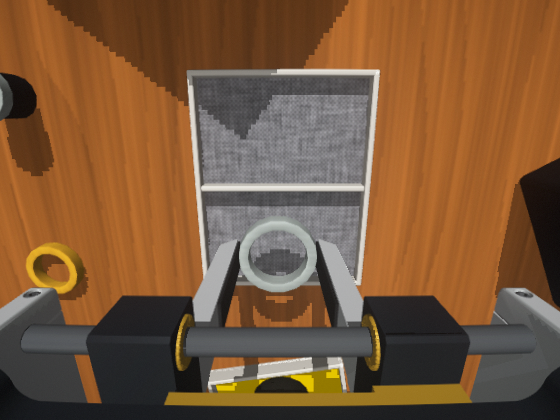

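Ring held level at (278,256) above the near grey bay, both fingers inside the walls (200–365 columns). Lowering.

>>> jog_arm(
  deltas="1 3 15 0 0 0 -1;0 0 6 0 0 0 -1;0 0 3 0 0 0 -1;0 0 1.5 0 0 0 -1;0 0 1 0 0 0 -1;0 0 0 0 0 0 -1;0 0 0 0 0 0 -1",
)

```text
time: 8.38
tcp_pos: [0.5955, 0.2029, 0.0191]
ee_rot: [2.222, 2.221, 0.0]
force: [0.3, -0.2, -0.1]
width: 0.538
finger_force: 20.0
```

>>> jog_arm(
  deltas="0 0 1.5 0 0 0 -1;0 0 1 0 0 0 -1;0 0 0.5 0 0 0 -1;0 0 0 0 0 0 -1;0 0 0 0 0 0 -1",
)

```text
time: 9.0
tcp_pos: [0.5954, 0.2029, 0.016]
ee_rot: [-2.222, -2.221, 0.0]
force: [-0.6, 0.2, 0.9]
width: 0.535
finger_force: 20.0
```

>>> jog_arm(
  deltas="0 0 0.4 0 0 0 -1;0 0 0 0 0 0 -1;0 0 0 0 0 0 -1",
)

```text
time: 9.38
tcp_pos: [0.5954, 0.2029, 0.016]
ee_rot: [-2.222, -2.221, 0.0]
force: [-2.3, -0.6, 5.6]
width: 0.536
finger_force: 20.0
```

>>> jog_arm(
  deltas="0 0 0 0 0 0 0.4;0 0 0 0 0 0 0.4;0 0 0 0 0 0 0.4;0 0 -10 0 0 0 0.4;0 0 -40 0 0 0 0.4;0 0 -50 0 0 0 0.4;0 0 -40 0 0 0 0.4;-6.6 -38 0 0 0 0 0.4;-6.6 -38 0 0 0 0 0.4;-6.6 -38 0 0 0 0 0.4;-6.6 -38 0 0 0 0 0.4;-6.6 -38 0 0 0 0 0.4;0 0 0 0 0 0 0.4;0 0 0 0 0 0 0.4",
)

```text
time: 11.12
tcp_pos: [0.4065, 0.1701, 0.1565]
ee_rot: [2.221, 2.22, 0.003]
force: [0.7, -0.2, 0.6]
width: 0.701
finger_force: 0.0
```

```bash
python3 - <<'E'
from h import *
p,st,W=look((.405,.17),.006,.016,.035); go(.406,.17,.010,0)
for d in manip.boxes_of('brass_ring',p): print(d['score'],np.round(d['position'],4))
p=manip.read_camera('top'); W=cloud(p)
for d in manip.boxes_of('adapter_ring',p): print(d['score'],np.round(d['position'],4))
E
```

```text
look 612 406.1 171.2 [42.3 43.1] 0.1 z 0.0094
shift mm [-1.000e-01 -9.000e-01  1.464e+02] turn deg [ 0.1 -0.  -0. ] z [0.4067 0.17   0.1564]
0.9 [0.4042 0.1724 0.009 ]
0.69 [0.4016 0.3029 0.0299]
0.89 [0.5928 0.2018 0.0205]
```

>>> jog_arm(
  deltas="1 -0.5 40 0 0 0 0.4;0 0 40 0 0 0 0.4;0 0 35 0 0 0 0.4;0 0 20 0 0 0 0.4;0 0 10.5 0 0 0 0.4;0 0 0 0 0 0 0.4;0 0 0 0 0 0 -1;0 0 0 0 0 0 -1;0 0 0 0 0 0 -1;0 0 0 0 0 0 -1;0 0 0 0 0 0 -1",
)

```text
time: 12.7
tcp_pos: [0.4054, 0.171, 0.0107]
ee_rot: [2.221, 2.221, 0.001]
force: [-0.7, -0.6, 5.9]
width: 0.46
finger_force: 20.0
```

>>> jog_arm(
  deltas="0 0 -10 0 0 0 -1;0 0 -30 0 0 0 -1;0 0 -40 0 0 0 -1;0 0 -30 0 0 0 -1;21.4 37.6 0 0 0 0 -1;21.4 37.6 0 0 0 0 -1;21.4 37.6 0 0 0 0 -1;21.4 37.6 0 0 0 0 -1;21.4 37.6 0 0 0 0 -1;0 0 0 0 0 0 -1;0 0 40 0 0 0 -1;0 0 40 0 0 0 -1;0 0 14 0 0 0 -1;0 0 6 0 0 0 -1;0 0 2 0 0 0 -1;0 0 1.5 0 0 0 -1;0 0 0.5 0 0 0 -1;0 0 0 0 0 0 -1;0 0 0 0 0 0 -1",
)

```text
time: 15.08
tcp_pos: [0.5931, 0.2779, 0.0163]
ee_rot: [2.222, 2.221, 0.0]
force: [-0.0, 0.2, -0.0]
width: 0.463
finger_force: 20.0
```

>>> jog_arm(
  deltas="0 0 0.6 0 0 0 -1;0 0 0.2 0 0 0 -1;0 0 0 0 0 0 -1;0 0 0 0 0 0 -1",
)

```text
time: 15.58
tcp_pos: [0.5931, 0.278, 0.0157]
ee_rot: [2.222, 2.221, 0.0]
force: [-2.2, -1.2, 5.5]
width: 0.465
finger_force: 20.0
```

>>> jog_arm(
  deltas="0 0 0 0 0 0 0.3;0 0 0 0 0 0 0.3;0 0 0 0 0 0 0.3;0 0 -10 0 0 0 0.3;0 0 -40 0 0 0 0.3;0 0 -50 0 0 0 0.3;0 0 -40 0 0 0 0.3;5 -38 0 0 0 0 0.3;5 -38 0 0 0 0 0.3;5 -38 0 0 0 0 0.3;5 -38 0 0 0 0 0.3;5 -38 0 0 0 0 0.3;0 0 0 0 0 0 0.3;0 0 0 0 0 0 0.3",
)

```text
time: 17.32
tcp_pos: [0.4038, 0.3031, 0.1561]
ee_rot: [2.221, 2.22, 0.003]
force: [0.0, 0.2, -0.1]
width: 0.652
finger_force: 0.0
```

```bash
python3 - <<'E'
from h import *
p,st,W=look((.403,.3035),.02,.045,.035,'w3.png'); go(.403,.3035,.015,0)
for d in manip.boxes_of('loupe',p): print(d['score'],np.round(d['position'],4))
p=manip.read_camera('top');
for n in('adapter_ring','brass_ring'):
  for d in manip.boxes_of(n,p): print(n,d['score'],np.round(d['position'],4))
E
```

```text
look 778 403.6 304.8 [32.8 33.4] 17.3 z 0.0307
shift mm [  0.4  -1.3 141. ] turn deg [ 0.1 -0.  -0. ] z [0.4041 0.303  0.156 ]
0.89 [0.4056 0.3089 0.0258]
adapter_ring 0.65 [0.5942 0.206  0.0198]
brass_ring 0.78 [0.5934 0.2758 0.0157]
```

View pics/w3.png

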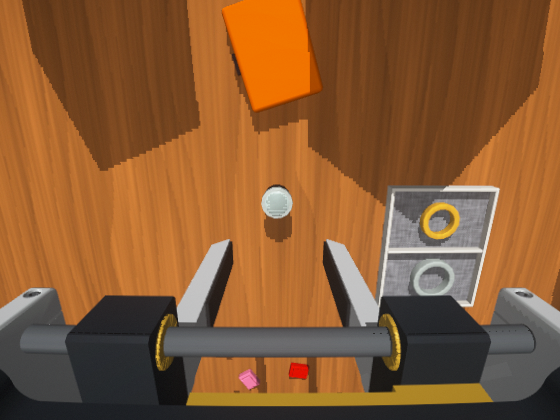

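Both rings lie flat in separate grey bays ((440,221) and (433,280)). The loupe stands at (277,202) between the fingers.

>>> jog_arm(
  deltas="1 -0.5 40 0 0 0 0.3;0 0 40 0 0 0 0.3;0 0 35 0 0 0 0.3;0 0 15 0 0 0 0.3;0 0 10.5 0 0 0 0.3;0 0 0 0 0 0 0.3;0 0 0 0 0 0 -1;0 0 0 0 0 0 -1;0 0 0 0 0 0 -1;0 0 0 0 0 0 -1;0 0 0 0 0 0 -1;0 0 0 0 0 0 -1",
)

```text
time: 19.08
tcp_pos: [0.4028, 0.3042, 0.0153]
ee_rot: [2.222, 2.221, 0.001]
force: [-0.6, -0.9, 5.0]
width: 0.353
finger_force: 20.0
```

>>> jog_arm(
  deltas="0 0 -10 0 0 0 -1;0 0 -40 0 0 0 -1;0 0 -50 0 0 0 -1;0 0 -40 0 0 0 -1;-39 14.5 0 0 0 0 -1;-39 14.5 0 0 0 0 -1;-39 14.5 0 0 0 0 -1;-39 14.5 0 0 0 0 -1;-39 14.5 0 0 0 0 -1;-39 14.5 0 0 0 0 -1;-39 14.5 0 0 0 0 -1;-39 14.5 0 0 0 0 -1;-39 14.5 0 0 0 0 -1;-39 14.5 0 0 0 0 -1;-39 14.5 0 0 0 0 -1;-39 14.5 0 0 0 0 -1;-39 14.5 0 0 0 0 -1;0 0 0 0 0 5.6 -1;0 0 0 0 0 5.6 -1;0 0 0 0 0 0 -1",
)

```text
time: 21.58
tcp_pos: [0.5905, -0.203, 0.1546]
ee_rot: [-2.426, -1.994, 0.0]
force: [1.2, 0.1, -0.5]
width: 0.355
finger_force: 20.0
```

```bash
python3 - <<'E'
from h import *
go(.592,-.203,.025,-11.2); p=manip.read_camera('wrist'); save(p,'w4.png')
E
```

```text
shift mm [  0.3   1.6 129.6] turn deg [-0. -0.  0.] z [ 0.5905 -0.203   0.1546]
```

View pics/w4.png

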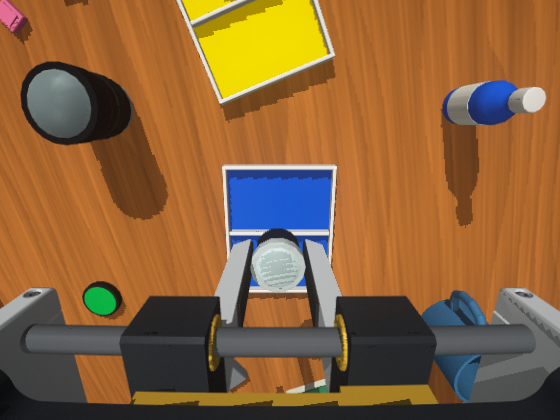

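Loupe is held upright at (278,262), aligned with the blue tray. Bottle (490,103) and mug (465,330) are well clear. Lowering.

>>> jog_arm(
  deltas="0 1 40 0 0 0 -1;0 0 40 0 0 0 -1;0 0 30 0 0 0 -1;0 0 15 0 0 0 -1;0 0 6 0 0 0 -1;0 0 2 0 0 0 -1;0 0 1 0 0 0 -1;0 0 0 0 0 0 -1;0 0 0 0 0 0 -1",
)

```text
time: 22.75
tcp_pos: [0.5921, -0.2035, 0.0213]
ee_rot: [2.427, 1.993, 0.001]
force: [0.3, -1.0, -0.6]
width: 0.35
finger_force: 20.0
```

>>> jog_arm(
  deltas="0 0 0.7 0 0 0 -1;0 0 0.5 0 0 0 -1;0 0 0.3 0 0 0 -1;0 0 0 0 0 0 -1;0 0 0 0 0 0 -1",
)

```text
time: 23.38
tcp_pos: [0.592, -0.2034, 0.0203]
ee_rot: [2.428, 1.994, -0.0]
force: [-2.6, 1.5, 6.0]
width: 0.354
finger_force: 20.0
```

>>> jog_arm(
  deltas="0 0 0 0 0 0 0.25;0 0 0 0 0 0 0.25;0 0 0 0 0 0 0.25;0 0 -10 0 0 0 0.25;0 0 -40 0 0 0 0.25;0 0 -50 0 0 0 0.4;0 0 -40 0 0 0 0.4;-19 -32.9 0 0 0 0 0.4;-19 -32.9 0 0 0 0 0.4;-19 -32.9 0 0 0 0 0.4;-19 -32.9 0 0 0 0 0.4;-19 -32.9 0 0 0 0 0.4;-19 -32.9 0 0 0 0 0.4;-19 -32.9 0 0 0 0 0.4;0 0 0 0 0 0 0.4;0 0 0 0 0 0 0.4",
)

```text
time: 25.38
tcp_pos: [0.3405, -0.2891, 0.1598]
ee_rot: [2.427, 1.993, 0.0]
force: [0.0, 0.5, 0.3]
width: 0.701
finger_force: 0.0
```

```bash
python3 - <<'E'
from h import *
p,st,W=look((.34,-.289),.006,.016,.035,'w5.png'); go(.34,-.289,.0105,-11.2)
for d in manip.boxes_of('filter',p): print(d['score'],np.round(d['position'],4))
E
```

```text
look 1290 341.6 -289.7 [47.1 46.2] 79.6 z 0.0091
shift mm [ -0.2  -0.8 149.2] turn deg [0. 0. 0.] z [ 0.3407 -0.2889  0.1597]
0.63 [ 0.3406 -0.2907  0.0115]
```

View pics/w5.png

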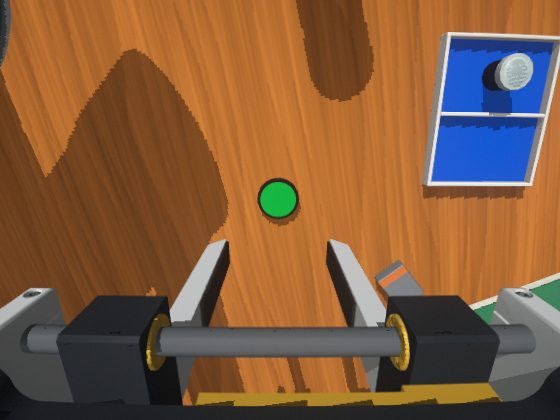

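Loupe stands upright in the +y blue bay at (510,72). Filter is centred at (278,199), clear of the grey box (400,277).

>>> jog_arm(
  deltas="0 0 40 0 0 0 0.4;0 0 40 0 0 0 0.4;0 0 38 0 0 0 0.4;0 0 20 0 0 0 0.4;0 0 11 0 0 0 0.4;0 0 0 0 0 0 0.4;0 0 0 0 0 0 -1;0 0 0 0 0 0 -1;0 0 0 0 0 0 -1;0 0 0 0 0 0 -1;0 0 0 0 0 0 -1",
)

```text
time: 26.85
tcp_pos: [0.3404, -0.2896, 0.011]
ee_rot: [2.427, 1.993, 0.0]
force: [0.4, 1.2, 5.3]
width: 0.499
finger_force: 20.0
```

>>> jog_arm(
  deltas="0 0 -10 0 0 0 -1;0 0 -40 0 0 0 -1;0 0 -40 0 0 0 -1;0 0 -40 0 0 0 -1;9.6 38.4 0 0 0 0 -1;9.6 38.4 0 0 0 0 -1;9.6 38.4 0 0 0 0 -1;9.6 38.4 0 0 0 0 -1;9.6 38.4 0 0 0 0 -1;9.6 38.4 0 0 0 0 -1;0 0 0 0 0 0 -1;0 0 40 0 0 0 -1;0 0 40 0 0 0 -1;0 0 26 0 0 0 -1;0 0 12 0 0 0 -1;0 0 4 0 0 0 -1;0 0 1.5 0 0 0 -1;0 0 0.5 0 0 0 -1;0 0 0 0 0 0 -1;0 0 0 0 0 0 -1",
)

```text
time: 29.35
tcp_pos: [0.5774, -0.2774, 0.0167]
ee_rot: [2.427, 1.993, 0.0]
force: [0.4, 0.2, -0.6]
width: 0.504
finger_force: 20.0
```

>>> jog_arm(
  deltas="0 0 0.6 0 0 0 -1;0 0 0.4 0 0 0 -1;0 0 0 0 0 0 -1;0 0 0 0 0 0 -1",
)

```text
time: 29.85
tcp_pos: [0.5774, -0.2774, 0.0161]
ee_rot: [2.428, 1.994, -0.0]
force: [-1.4, 2.4, 6.2]
width: 0.499
finger_force: 20.0
```

>>> jog_arm(
  deltas="0 0 0 0 0 0 0.36;0 0 0 0 0 0 0.36;0 0 0 0 0 0 0.36;0 0 -10 0 0 0 0.36;0 0 -40 0 0 0 0.36;0 0 -50 0 0 0 0.2;0 0 -50 0 0 0 0;32.9 -22.8 0 0 0 0 0;32.9 -22.8 0 0 0 0 0;32.9 -22.8 0 0 0 0 0;32.9 -22.8 0 0 0 0 0;32.9 -22.8 0 0 0 0 0;32.9 -22.8 0 0 0 0 0;32.9 -22.8 0 0 0 0 0;32.9 -22.8 0 0 0 0 0;32.9 -22.8 0 0 0 0 0;0 0 0 0 0 0 0;0 0 0 0 0 0 0",
)

```text
time: 32.1
tcp_pos: [0.434, 0.0526, 0.1659]
ee_rot: [2.427, 1.993, 0.001]
force: [0.4, 0.1, 0.1]
width: 0.503
finger_force: 0.0
```

```bash
python3 - <<'E'
from h import *
p,st,W=look((.4335,.052),.004,.016,.025,'w6.png',hue=1); go(.4335,.0523,.0105,-10.8)
p=manip.read_camera('top'); save(p,'top6.png')
for n in('loupe','filter'):
  for d in manip.boxes_of(n,p): print(n,d['score'],np.round(d['position'],4))
E
```

```text
look 374 434.1 52.2 [20.  25.9] 80.1 z 0.0086
shift mm [ -0.2  -0.8 155.3] turn deg [ 0.1  0.  -0.5] z [0.4341 0.0524 0.1658]
loupe 0.54 [ 0.5893 -0.203   0.0358]
filter 0.88 [ 0.5768 -0.2745  0.0124]
```

View pics/w6.png

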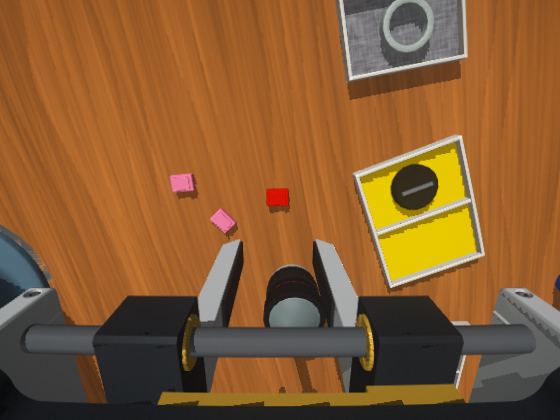

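Red cover at (278,197), aligned between the fingers. Pinks are at (181,183) and (222,221); lens is at (292,310), clear.

>>> jog_arm(
  deltas="0 0 40 0 0 0 0;0 0 40 0 0 0 0;0 0 40 0 0 0 0;0 0 24 0 0 0 0;0 0 11 0 0 -0.8 0;0 0 0 0 0 0 0;0 0 0 0 0 0 -1;0 0 0 0 0 0 -1;0 0 0 0 0 0 -1;0 0 0 0 0 0 -1;0 0 0 0 0 0 -1",
  newtons=15,
)

```text
time: 33.67
tcp_pos: [0.4342, 0.053, 0.011]
ee_rot: [2.413, 2.01, 0.001]
force: [-1.4, 0.6, 4.8]
width: 0.273
finger_force: 15.0
```

>>> jog_arm(
  deltas="0 0 -10 0 0 0 -1;0 0 -40 0 0 0 -1;0 0 -40 0 0 0 -1;0 0 -40 0 0 0 -1;-12.2 37.2 0 0 0 0 -1;-12.2 37.2 0 0 0 0 -1;-12.2 37.2 0 0 0 0 -1;-12.2 37.2 0 0 0 0 -1;-12.2 37.2 0 0 0 0 -1;0 0 0 0 0 -10.3 -1;0 0 0 0 0 -10.3 -1;0 0 0 0 0 0 -1;0 0 40 0 0 0 -1;0 0 40 0 0 0 -1;0 0 26 0 0 0 -1;0 0 12 0 0 0 -1;0 0 4 0 0 0 -1;0 0 1.5 0 0 0 -1;0 0 0.5 0 0 0 -1;0 0 0 0 0 0 -1",
)

```text
time: 36.17
tcp_pos: [0.6059, -0.0407, 0.017]
ee_rot: [2.015, 2.409, 0.001]
force: [-0.5, -0.1, 0.0]
width: 0.272
finger_force: 15.0
```

>>> jog_arm(
  deltas="0 0 0.6 0 0 0 -1;0 0 0.4 0 0 0 -1;0 0 0 0 0 0 -1;0 0 0 0 0 0 -1",
)

```text
time: 36.67
tcp_pos: [0.6058, -0.0407, 0.0161]
ee_rot: [2.015, 2.409, 0.0]
force: [-1.9, 0.7, 5.1]
width: 0.272
finger_force: 15.0
```

>>> jog_arm(
  deltas="0 0 0 0 0 0 0;0 0 0 0 0 0 0;0 0 0 0 0 0 0;0 0 -10 0 0 0 0;0 0 -40 0 0 0 0;0 0 -50 0 0 0 0;0 0 -50 0 0 0 0;-40 -20 0 0 0 0 0;-40 -20 0 0 0 0 0;-40 -20 0 0 0 0 0;0 0 0 0 0 0 0;0 0 0 0 0 0 0",
)

```text
time: 38.17
tcp_pos: [0.5677, -0.1689, 0.1657]
ee_rot: [2.016, 2.409, 0.001]
force: [-0.5, -0.1, 0.7]
width: 0.505
finger_force: 0.0
```

```bash
python3 - <<'E'
from h import *
p=manip.read_camera('scene'); im=cv2.cvtColor(p['image'],cv2.COLOR_RGB2BGR); cv2.imwrite('pics/end.png',im)
p=manip.read_camera('wrist'); save(p,'endw.png')
E
```

```text
(no output)
```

View pics/end.png

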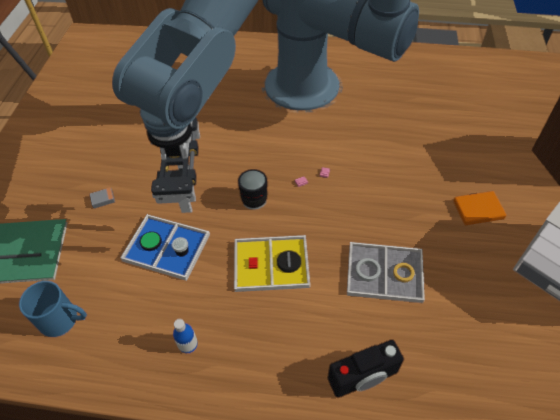

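View pics/endw.png

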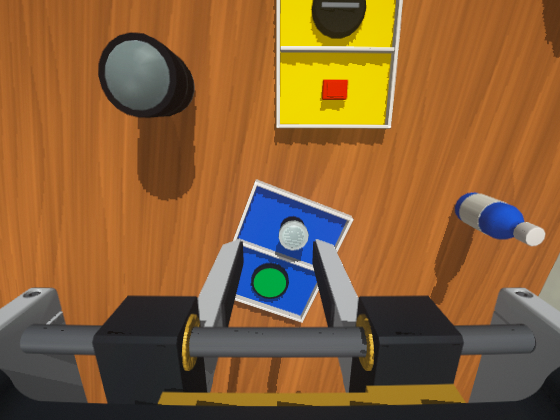

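All five pieces lie flat, one per bay: filter (150,241), loupe (180,246), cover (253,264) and rings (368,269) and (404,271) in the scene view. The lens still stands at (253,188).

```bash
python3 -c "
from rig import manip
print(manip.finish_job())"
```

```text
the job is handed in; nothing more can be done
None
```

The job is handed in at about 38 s: both rings are in the grey tray, the loupe and green filter in the blue tray, and the red cover in the free yellow bay, each flat in its own bay, and I left the lens untouched; the hand-in returned no verdict.

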